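Fit the distilling head and latch its flange clamp

TASK

Lift the glass head with the blue grip out of its parking ring, set it gently on the flanged neck of the still and turn it until its keys drop into the neck's slots and the two flanges meet. Then swing the hinged half of the clamp shut around both flanges, swing the red latch fully home over it, and let go. Press the glass only lightly, and leave the orange-topped plug, the beaker and the bottles where they are.

Things in the scene. Friction and masses are not known exactly. Their poses are not given: they have to be found in the camera images.
- head_grip (a point): Centre of the blue grip block (32 x 32 mm, 32 mm tall, sides along the head's x and y) on top of the glass head; 76 mm above the foot of its spigot, 16 mm below its top. z is up. At the start the head stands in a grey parking ring (26 mm high, outer radius 47 mm, hole radius 30 mm), its flange on the ring's top. The other ring holds the plug.
- head_flange (a point): Centre of the underside of the head's flange, on its axis, 20 mm above the foot of the spigot and 56 mm below head_grip. z is up.
- seat (a point): Centre of the top face of the still's neck flange, 100 mm above the table, z up; the head is seated when head_flange lies here. Flange radius 37 mm, 9 mm thick; bore radius 19.5 mm; two opposite slots 13 mm wide, to radius 27.5 mm, deeper than the keys. The line of the slots lies anywhere within 0.4 rad either side of the seat's x axis and is not reported: feel for it, or see it.
- jaw (a joint): The hinged aluminium half-ring of the clamp, rad: 0 shut (its stop), up to 1.9 open; it turns anticlockwise from above as it opens. Vertical hinge, friction 0.08 N m, stays where left. Its groove closes over both flanges from the seat's +x side (3 mm play above a seated head); a head that is not down blocks it.
- jaw_handle (a point): On the axis of the jaw's upright black handle (diameter 16 mm, top 154 mm above the table), 135 mm above the table. It circles 80 mm from jaw_hinge; when shut it lies at (66, 10) mm in the seat's x, y.
- jaw_hinge (a point): On the vertical hinge axis of the jaw, 135 mm above the table, at (0, 56) mm in the seat's x, y.
- latch (a joint): The red hooked latch lever, rad: 0 fully home (its stop), up to 2.0 open; it turns clockwise from above as it opens. Friction 0.05 N m, stays where left. Its hook passes behind the lug at the tip of the jaw only when the jaw is shut (under about 0.04 rad); put home before the jaw, it bars the jaw.
- latch_handle (a point): On the axis of the latch's upright red handle (diameter 16 mm, top 154 mm above the table), 135 mm above the table. It circles 70 mm from latch_pivot; when home it lies at (56, -66) mm in the seat's x, y.
- latch_pivot (a point): On the vertical axis of the latch, 135 mm above the table, at (-14, -66) mm in the seat's x, y.
- plug_grip (a point): Centre of the orange grip block of the other head, an amber plug of the same size without keys, in the other parking ring. Leave it.
- beaker_mid (a point): Glass beaker, radius 36 mm, 90 mm tall; the point is at half height. Leave it.
- reagent_mid (a point): Amber bottle, radius 36 mm, 150 mm tall; the point is at half height. Leave it.
- washer_mid (a point): White bottle with red cap, radius 33 mm, 160 mm tall; the point is at half height. Leave it.
- head: The glass head, 92 mm tall, about 0.35 kg; origin at the centre of the spigot's foot, z up. From the foot: steel spigot (radius 18 mm, 20 mm long, chamfered), steel flange (radius 37, 9 thick), glass body (radius 19, 31 tall), blue block. Two keys 9 mm wide reach out to radius 26 mm along +x and -x (red marks on the flange show them); their undersides lie 10 mm above the foot.
- still: The still's fixed housing, white with a black top, 170 x 210 mm, 60 mm high, carrying neck and clamp; its origin lies on the table below the seat, axes as the seat's (x away from the side with the blue screen). With the keys off the slots the head's spigot enters the bore, but the head stops 10 mm too high; turned onto the slots under a light push it drops.
There are look-alikes about, which are no part of the job. What is shaped like the head but green is not meant.

How it is judged (in metres and radians):
On the way, in this order (a step that is already met when the one before it is completed fails the run):
1. the head is seated, keys in the slots, with the jaw still open (distance between head_flange and seat below 0.005 m and angle between head's own z axis and vertical below 0.08 rad and value of joint jaw above 0.4 rad), for 0.2 s.
2. the jaw is shut around both flanges, the latch still open (distance between head_flange and seat below 0.005 m and value of joint jaw below 0.06 rad and value of joint latch above 0.5 rad), for 0.2 s.
At the end, for the whole second after the job is handed in: The head sits with its flange within 5 mm of the neck's flange and upright within 0.08 rad, at rest; the jaw is shut within 0.06 rad and the latch home within 0.12 rad (distance between head_flange and seat below 0.005 m and angle between head's own z axis and vertical below 0.08 rad and value of joint jaw below 0.06 rad and value of joint latch below 0.12 rad and linear speed of head below 0.02 m/s); the robot touches nothing.
It fails at once if the glass head is pressed against the still with more than 150 N (contact force between head and still above 150 N).
It fails at once if the orange-topped plug is moved more than 20 mm (distance of plug_grip from where it was at the start of the episode above 0.02 m).
It fails at once if the beaker or a bottle is moved more than 30 mm (distance of any of beaker_mid, reagent_mid, washer_mid from where it was at the start of the episode above 0.03 m).
It also fails if it takes over 72 s, if anything falls off the work surface, if the arm or the gripper's body presses on something with over 40 N, if the wrist force passes 120 N, or if a joint passes its speed limit or range.

ROBOT

A 6-joint arm with a two-finger parallel gripper is mounted at the origin on the work surface. World frame = base frame: x ahead of the robot, y to its left, z up, the work surface at z = 0. Lengths are in m, angles in degrees, forces in N, time in s.
With the tool pointing down it reaches from about 0.3 to 0.75 m from the base axis. Payload 8.5 kg.
Tool frame: the origin (TCP) lies at the very end of the fingers, on their centre line; the grasp point (between the pads) lies 19 mm behind it; z points along the fingers, y is the line along which they close (so a half turn about z gives the same grasp; the last joint's range is limited). The gripper opens to 85 mm and grips with 20 to 120 N. Pads are 22 mm wide; open, the fingers measure 114 mm over their backs; the gripper's body (76 mm by 85 mm) begins 54 mm behind the grasp point. The pads swing forward as they close: fully open they stand 13 mm farther back than shut.
Start: joints at [-76.908, 21.807, 74.336, -0, 83.858, -12.336], TCP at [0.236, -0.497, 0.231] pointing down, gripper open.
Joint ranges: [-178.18, 178.18], [-50.72, 133.34], [12.68, 142.11], [-81.47, 261.47], [9.98, 163.14], [-165.26, 165.26]. Speed limits (degrees/s): [136.94, 136.94, 180, 180, 180, 180].

INTERFACE

Orientations are given as a 3x3 rotation matrix whose columns are the frame's x, y, z axes.
In Python, from rig import observe, cams, ticket gives the robot as it stands.
- The arm moves only by the tool move_arm, never from a script. Its arguments are lists of equal length, an entry for each row: "jaw": the finger opening in cm, from 0 to 8.54; "dp": the shift along the tool's x, y, z in cm, a list of three; "turn": the turn, a rotation vector about the tool's x, y, z in rad, a list of three. In form: {"jaw": [jaw, ...], "dp": [[tx, ty, tz], ...], "turn": [[wx, wy, wz], ...]}. A call has 1 to 12 rows; each row shifts and turns the commanded pose from where the row before left it, along the tool's axes as they then stand; what a row does not reach is not made up. A row lasts 1/12 s, in which the tool goes at most 41.7 mm and 7.16 degrees, less where a joint would pass 70% of its speed; a pose out of reach is approached as far as the arm can. A call is refused whole if a number of a shift passes 4.17 or a number of a turn 0.125, either way. A call with a gripper value outside its range is refused whole. The fingers move at their own pace and stop on an object; "force" is the grip in N (left out, the last holds). Time passes only in rows, so rows that do not move let the fingers close. It gives the time, the measured TCP pose, the force, the opening and the grip force at its end, in the units of the state.
- observe(): the state, without advancing time (a new reading comes with each control period).
- cams.get_image(name): name is "side" or "top"; returns (picture, depth): 400x640x3 uint8, red, green, blue; 400x640 float32, m along the optical axis (not along the pixel's ray), 0 where there is no reading.
- cams.calibration(name): a dict with "vertical_fov" (degrees; the focal length in pixels is half the picture's height over the tangent of half this angle, whatever the lens; pixels are square), "cx", "cy" (the principal point, pixels), "view" (4x4, takes a point from world to camera coordinates). Camera axes: x right, y up, looking along -z (the intrinsics and any distortion apply to the point x, -y, -z); pixel columns grow to the right and rows downward; lengths in m; the calibration is good to about 2 mm. A picture is of the moment at which its call begins. calibration takes no time and is no camera call.
- ticket.close_job(): hands the job in; it is judged then, once.
Trained networks look in the newest picture that a camera, given by its name, has taken for a name from the list of things; names that differ only in an ending like _2 or _b are one class to them, and where a whole thing is asked for, a point or a joint stands for the part that bears it (a point fixed in the world has none). Each returns a list of dicts, best first, with "p" (0 to 1); they miss things now and then, are a little off and sometimes report something else, mostly with a low value. They report only what shows in the picture. A call takes as long as a camera call. They do not tell look-alikes from the thing itself.
- cams.spot_in(camera, query): "box" ([centre column, centre row, width, height] as shares, 0 to 1, of the picture: columns of its width, rows of its height, round what is visible of it).
- cams.outline_of(camera, query): "mask" (400x640 bool, what is visible of it) and "box" ([centre column, centre row, width, height] as shares, 0 to 1, of the picture: columns of its width, rows of its height, round what is visible of it).
- cams.mark_of(camera, query): "location" ([column, row] as shares, 0 to 1, of the picture: columns of its width, rows of its height: a listed point, or the origin of a listed thing).
The state is a dict: "time_s": time; "q": joint angles; "qvel": joint speeds; "joint_efforts": joint torques, N m; "position": TCP position; "tool_rot": TCP orientation; "ft_force": force on the tool from outside, world axes, zero at the start; "wrist_torque": the same for the moment, N m; "grip_width": finger opening in m; "gripper_force": force on a finger pad.
Only numpy, scipy, OpenCV 4.12 (cv2) and the standard library are available. Lean on these libraries where they do the work, as an engineer would, in place of code of your own. Each camera call takes 0.05 s, during which the arm holds its last target. There are 200 camera calls.

## Working session

There is one attempt and no reset: what is moved stays moved. The work goes in short steps, Python scripts to look and compute and a tool call to move; the robot and the scene stay as the last step left them, time stands still between calls to the robot, and variables do not carry over. Pictures are saved under pics/ and viewed, at most 10 in all, crops included, and the job is handed in when it is done.

Besides the shell and the picture viewer there is one more tool, called after "Request:" as name(argument=value, ...) on one line, values as JSON. move_arm: Moves the arm, as the interface text tells. Its arguments: {"type":"object","properties":{"jaw":{"type":"array","items":{"type":"number"}},"dp":{"type":"array","items":{"type":"array","items":{"type":"number"}}},"turn":{"type":"array","items":{"type":"array","items":{"type":"number"}}},"force":{"type":"number"}},"required":["jaw","dp","turn"]}

```bash
mkdir -p pics; ls
cat > h.py <<'E'
import numpy as np, cv2
from rig import observe, cams, ticket
def K(n):
    c=cams.calibration(n); f=200/np.tan(np.radians(c['vertical_fov'])/2); return c,f
def ray(n,u,v):
    c,f=K(n); V=np.array(c['view']); d=np.array([(u-c['cx'])/f,-(v-c['cy'])/f,-1.]); 
    R=V[:3,:3]; return -R.T@V[:3,3], R.T@d
def atz(n,u,v,z):
    o,d=ray(n,u,v); return o+d*(z-o[2])/d[2]
def atd(n,u,v,dep):
    o,d=ray(n,u,v); return o+d*dep
def proj(n,p):
    c,f=K(n); V=np.array(c['view']); q=V[:3,:3]@np.array(p)+V[:3,3]; return c['cx']+f*q[0]/-q[2], c['cy']-f*q[1]/-q[2]
E
python3 - <<'E'
from h import *
for n in ['top','side']:
    im,d=cams.get_image(n); cv2.imwrite(f'pics/{n}0.png',im[:,:,::-1]); np.save(f'{n}0.npy',d)
    c=cams.calibration(n); print(n,{k:v for k,v in c.items() if k!='view'}, ray(n,320,200))
    for q in ['head_grip','head_flange','seat','jaw_handle','jaw_hinge','latch_handle','latch_pivot','plug_grip','beaker_mid','reagent_mid','washer_mid','still']:
        print(q,[(round(r['p'],2),round(r['location'][0]*640),round(r['location'][1]*400)) for r in cams.mark_of(n,q)][:4])
E
```

```text
pics
top {'vertical_fov': 50.647885706813085, 'cx': 316.33357502741916, 'cy': 197.00920384798562} (array([ 0.41035192, -0.02091502,  1.12297981]), array([ 1.48898904e-01,  8.24735064e-05, -9.88915790e-01]))
head_grip [(0.73, 479, 250), (0.62, 427, 233), (0.55, 453, 283), (0.35, 238, 128)]
head_flange [(0.82, 444, 283), (0.81, 471, 251), (0.69, 427, 237)]
seat [(0.81, 311, 206)]
jaw_handle [(0.92, 266, 180), (0.5, 309, 211)]
jaw_hinge [(0.63, 288, 202)]
latch_handle [(0.52, 369, 217)]
latch_pivot [(0.57, 340, 212), (0.56, 367, 217)]
plug_grip [(0.98, 448, 182)]
beaker_mid [(0.55, 238, 130), (0.25, 161, 208)]
reagent_mid [(0.78, 356, 120)]
washer_mid [(0.63, 162, 206)]
still []
side {'vertical_fov': 45.84336010217037, 'cx': 322.3789239354821, 'cy': 201.57342468839929} (array([-0.1059984,  1.0704119,  0.8580069]), array([ 0.47357074, -0.7253175 , -0.49968155]))
head_grip [(0.78, 393, 191), (0.49, 419, 178)]
head_flange [(0.69, 391, 199), (0.68, 416, 191)]
seat [(0.64, 330, 208)]
jaw_handle [(0.97, 293, 209)]
jaw_hinge [(0.9, 318, 208), (0.28, 237, 233)]
latch_handle [(0.48, 364, 184)]
latch_pivot [(0.74, 348, 191)]
plug_grip [(0.84, 370, 167)]
beaker_mid [(0.63, 237, 232)]
reagent_mid [(0.63, 296, 182)]
washer_mid [(0.83, 247, 276)]
still [(0.59, 328, 239)]
```

Run:
```python
import cv2
for n,(a,b,c,d) in {'top':(130,530,80,320),'side':(200,480,120,330)}.items():
    im=cv2.imread(f'pics/{n}0.png'); s=800/(b-a); cv2.imwrite(f'pics/{n}0c.png',cv2.resize(im[c:d,a:b],None,fx=min(s,600/(d-c)),fy=min(s,600/(d-c)),interpolation=cv2.INTER_CUBIC))
```

```text
(no output)
```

View pics/top0c.png

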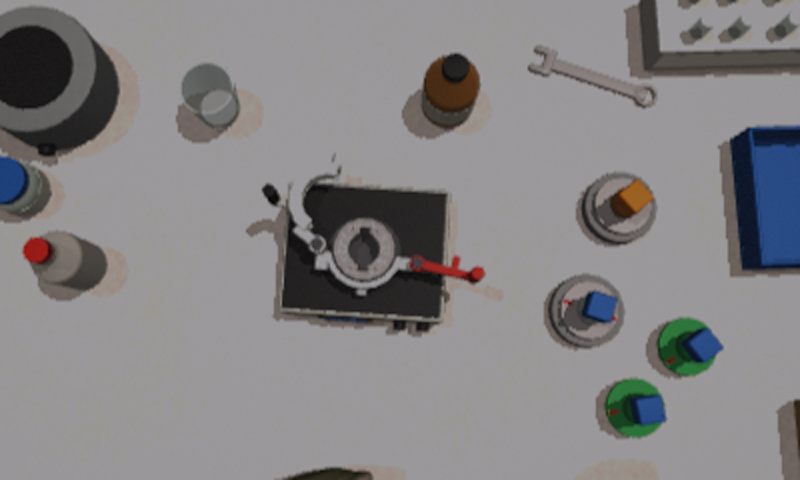

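View pics/side0c.png

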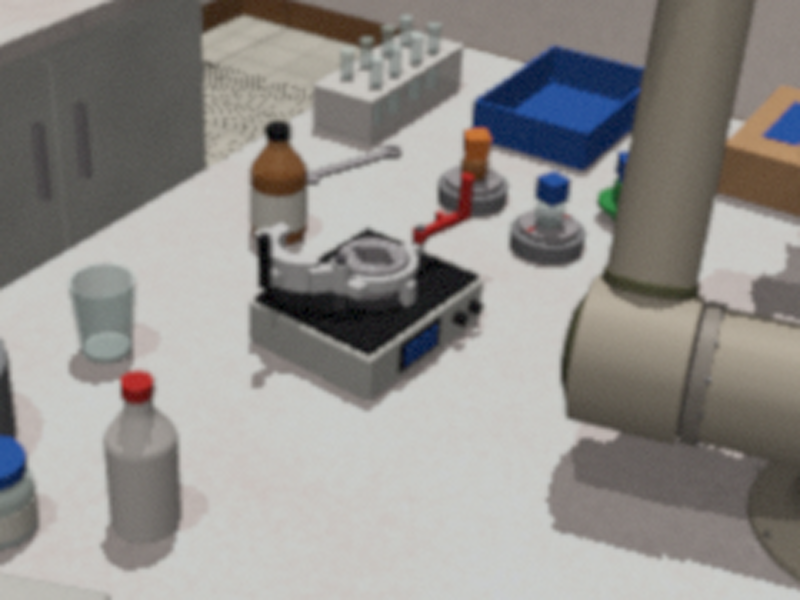

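The top crop (scale 2, offset 130,80) shows these candidates, in full-image pixels:
- A clear glass head with a blue grip in a grey ring, at about (430,233).
- Two green look-alikes with blue grips, at (481,252) and (453,284).
- The orange plug at (446,179).

I choose (430,233). The still's neck is at (312,205), with the jaw handle at (266,177) and the latch handle at (368,217).

```bash
cat >> h.py <<'E'
def cloud(n,d):
    c,f=K(n); V=np.array(c['view']); v,u=np.mgrid[:400,:640]
    P=np.stack([(u-c['cx'])/f*d,-(v-c['cy'])/f*d,-d],-1); return (P-V[:3,3])@V[:3,:3]
E
python3 - <<'E'
from h import *
im=cv2.imread('pics/top0.png'); d=np.load('top0.npy'); P=cloud('top',d)
hsv=cv2.cvtColor(im,cv2.COLOR_BGR2HSV)
# table check
print('table z',np.median(P[300:330,200:260,2]), np.median(P[140:170,380:420,2]),np.median(P[240:300,480:520,2]))
b=(cv2.inRange(hsv,(100,120,60),(125,255,255))>0); b[:,:415]=0;b[:,445:]=0;b[:215]=0;b[255:]=0
bt=b&(P[:,:,2]>0.10); Q=P[bt]; print('blue',b.sum(),len(Q),np.median(Q,0),Q[:,2].max())
top=b&(P[:,:,2]>np.percentile(Q[:,2],60)-.006); pts=P[top][:,:2].astype(np.float32); print('top rect',cv2.minAreaRect(pts),pts.mean(0),np.median(P[top][:,2]))
r=(cv2.inRange(hsv,(0,110,60),(8,255,255))|cv2.inRange(hsv,(172,110,60),(180,255,255)))>0
r[:,:405]=0;r[:,448:]=0;r[:210]=0;r[255:]=0
n,l,s,c=cv2.connectedComponentsWithStats(r.astype(np.uint8))
for i in range(1,n): print('red',s[i,4],c[i],atz('top',*c[i],0.055), atz('top',*c[i],0.035))
# ring flange
m=(P[:,:,2]>0.025)&(P[:,:,2]<.05); m[:,:400]=0;m[:,455:]=0;m[:210]=0;m[260:]=0
print('ring',m.sum(),cv2.minEnclosingCircle(P[m][:,:2].astype(np.float32)))
# still
box=np.zeros((400,640),bool); box[160:250,260:365]=1
for lo,hi in [(.05,.068),(.09,.108),(.108,.125)]:
    m=box&(P[:,:,2]>lo)&(P[:,:,2]<hi); pts=P[m][:,:2].astype(np.float32); print(lo,m.sum(),cv2.minAreaRect(pts),np.median(P[m][:,2]))
    big=np.zeros((400,640),np.uint8); big[m]=1
E
python3 - <<'E'
from h import *
d=np.load('top0.npy');P=cloud('top',d)
# crop neck big with height coded
im=cv2.imread('pics/top0.png')[180:232,280:350]
z=P[180:232,280:350,2]; zc=cv2.applyColorMap(np.clip((z-.05)/.08*255,0,255).astype(np.uint8),cv2.COLORMAP_JET)
o=np.vstack([cv2.resize(im,None,fx=7,fy=7,interpolation=cv2.INTER_CUBIC)[:300*2],cv2.resize(zc,None,fx=4,fy=4,interpolation=cv2.INTER_NEAREST)]) if 0 else np.hstack([cv2.resize(im,(400,297),interpolation=cv2.INTER_CUBIC),cv2.resize(zc,(400,297),interpolation=cv2.INTER_NEAREST)])
hd=cv2.resize(cv2.imread('pics/top0.png')[210:262,400:470],(400,297),interpolation=cv2.INTER_CUBIC)
o=np.vstack([o,np.hstack([hd,hd*0])]); cv2.imwrite('pics/neck.png',o)
E
```

```text
table z -0.0006369956428908635 -0.0005257368667888692 -0.0003967057002927678
blue 166 16 [ 0.47008905 -0.28301286  0.10070842] 1.1229798125442616
top rect ((0.45467302203178406, -0.16033467650413513), (0.036816928535699844, 0.29026421904563904), 10.406569480895996) [ 0.4765946  -0.28285322] 0.09763228490733988
red 7 [413.42857143 230.85714286] [ 0.48656254 -0.25414506  0.055     ] [ 0.48798973 -0.25851275  0.035     ]
red 3 [436.33333333 238.66666667] [ 0.4655748  -0.31030431  0.055     ] [ 0.46660896 -0.31572368  0.035     ]
ring 619 ((0.47670403122901917, -0.28586703538894653), 0.046886082738637924)
0.05 4102 ((0.5566182732582092, -0.0002500861883163452), (0.20995661616325378, 0.17285944521427155), 84.99179077148438) 0.05934837968909752
0.09 881 ((0.5576589107513428, -0.002065882086753845), (0.2479231059551239, 0.11657698452472687), 49.882198333740234) 0.09915415848833116
0.108 506 ((0.5618114471435547, -0.006461620330810547), (0.24384498596191406, 0.10280227661132812), 50.31385040283203) 0.11678487080857046
```

View pics/neck.png

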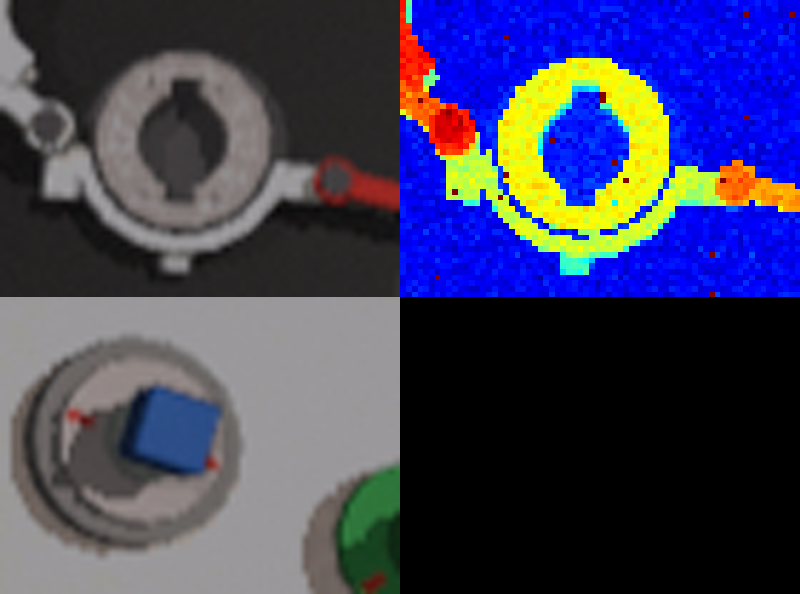

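The crop shows the neck's bore with slots at its top (187,95) and bottom (179,195) in the left panel. The head has red marks at (80,418) and (212,462), clear glass and a blue block, so the choice is right.

Run:
```python
from h import *
from scipy.optimize import least_squares
im=cv2.imread('pics/top0.png'); d=np.load('top0.npy'); P=cloud('top',d)
hsv=cv2.cvtColor(im,cv2.COLOR_BGR2HSV)
b=(cv2.inRange(hsv,(100,120,60),(125,255,255))>0); b[:,:415]=0;b[:,445:]=0;b[:215]=0;b[255:]=0
t=b&(abs(P[:,:,2]-P[225:240,422:436,2].max())<1)&(P[:,:,2]>.105)&(P[:,:,2]<.13); print(np.median(P[b][:,2]))
for lo in (.090,.085):
    m=b&(P[:,:,2]>lo)&(P[:,:,2]<.11); pts=P[m][:,:2].astype(np.float32); print(m.sum(),cv2.minAreaRect(pts))
# neck flange: annulus template fit on top face (z 0.097..0.104), in plane coords
box=np.zeros((400,640),bool); box[183:228,292:334]=1
m=box&(abs(P[:,:,2]-.1)<.012)
v,u=np.where(box); G=np.array([atz('top',a,c,.0995)[:2] for a,c in zip(u,v)]); y=m[box].astype(float)
sg=lambda x:1/(1+np.exp(-x/.0007))
def model(p):
    q=G-p[:2]; c,s=np.cos(p[2]),np.sin(p[2]); a=q@[c,s]; bb=q@[-s,c]; r=np.hypot(a,bb)
    hole=np.maximum(sg(.0195-r),sg(.0065-abs(bb))*sg(.0275-abs(a)))
    return sg(.037-r)*(1-hole),r
best=None
for a0 in np.arange(-.6,.61,.15):
    f=lambda p:(lambda M:(M[0]-y)*(M[1]<.0385))(model(p))
    s=least_squares(f,[.56,-.003,a0],x_scale=[.005,.005,.1],diff_step=1e-3)
    if best is None or s.cost<best.cost: best=s
print('seat',best.x,np.degrees(best.x[2]),best.cost)
# still yaw and centre from black top
m=np.zeros((400,640),bool);m[160:250,260:365]=1;m&=(P[:,:,2]>.05)&(P[:,:,2]<.066)
r=cv2.minAreaRect(P[m][:,:2].astype(np.float32));print(r,cv2.boxPoints(r))
print('hinge cand',[atz('top',280+48/5.714,180+125/5.714,z) for z in (.117,.125)],'pivot',atz('top',280+335/5.714,180+180/5.714,.117))
for nm,uv in dict(jawh=(266,177),latch=(369,217)).items():
    print(nm,atz('top',*uv,.15),P[uv[1]-2:uv[1]+3,uv[0]-3:uv[0]+4,2].max())
n=0
s=observe(); print(s['position'],s['tool_rot'],s['ft_force'])
```

```text
0.09730423728005828
165 ((0.47765544056892395, -0.2851714491844177), (0.029754919931292534, 0.031596001237630844), 68.17987823486328)
165 ((0.47765544056892395, -0.2851714491844177), (0.029754919931292534, 0.031596001237630844), 68.17987823486328)
seat [ 5.56598140e-01 -1.88622061e-04 -1.02280800e-01] -5.860258145556417 38.15656100852095
((0.5566182732582092, -0.0002500861883163452), (0.20995661616325378, 0.17285944521427155), 84.99179077148438) [[ 0.46135408 -0.09728242]
 [ 0.63355356 -0.11237279]
 [ 0.65188247  0.09678225]
 [ 0.47968298  0.11187261]]
hinge cand [array([0.55919582, 0.05533039, 0.117     ]), array([0.55801214, 0.05472405, 0.125     ])] pivot [ 0.53283096 -0.06473762  0.117     ]
jawh [0.61477639 0.10475344 0.15      ] 0.15474572271669182
latch [ 0.51426509 -0.13298641  0.15      ] 0.1585530540697379
[ 0.23616159 -0.49673605  0.23134173] [[ 9.03115164e-01  4.29398416e-01  3.07584063e-05]
 [ 4.29398417e-01 -9.03115158e-01 -1.00674107e-04]
 [-1.54509192e-05  1.04127924e-04 -9.99999994e-01]] [-0.27093372 -0.31566016 -0.20491922]
```

Request:
move_arm(jaw=[6,6,6,6,6,6,6,6,6,6,6,6], dp=[[3.86,-1.09,0],[3.86,-1.09,0],[3.86,-1.09,0],[3.86,-1.09,0],[3.86,-1.09,0],[3.86,-1.09,0],[3.86,-1.09,0],[3.86,-1.09,0],[0,0,0],[0,0,0],[0,0,0],[0,0,0]], turn=[[0,0,0],[0,0,0],[0,0,0],[0,0,0],[0,0,0],[0,0,0],[0,0,-0.124],[0,0,-0.124],[0,0,-0.124],[0,0,-0.124],[0,0,-0.124],[0,0,-0.124]], force=30)

```text
time_s: 2.3
position: [0.4743, -0.2815, 0.2313]
tool_rot: [[0.367, 0.93, -0.0], [0.93, -0.367, -0.0], [-0.0, -0.0, -1.0]]
ft_force: [-1.3, -0.8, -0.2]
grip_width: 0.06
gripper_force: 0.0
```

Request:
move_arm(jaw=[6,6,6,6,6,6,6,6], dp=[[-0.27,0.42,3],[0,0,3],[0,0,3],[0,0,2.5],[0,0,2],[0,0,1.7],[0,0,1.5],[0,0,0]], turn=[[0,0,0],[0,0,0],[0,0,0],[0,0,0],[0,0,0],[0,0,0],[0,0,0],[0,0,0]])

```text
time_s: 2.97
position: [0.4759, -0.285, 0.0617]
tool_rot: [[0.374, 0.927, -0.004], [0.927, -0.374, 0.003], [0.002, -0.005, -1.0]]
ft_force: [0.6, 0.3, -0.8]
grip_width: 0.0599
gripper_force: 0.0
```

Request:
move_arm(jaw=[2,2,2,2,2,2,2,2], dp=[[0,0,0],[0,0,0],[0,0,0],[0,0,0],[0,0,0],[0,0,0],[0,0,0],[0,0,0]], turn=[[0,0,0],[0,0,0],[0,0,0],[0,0,0],[0,0,0],[0,0,0],[0,0,0],[0,0,0]], force=40)

```text
time_s: 3.63
position: [0.4779, -0.2867, 0.0658]
tool_rot: [[0.374, 0.928, 0.003], [0.928, -0.374, -0.003], [-0.001, 0.004, -1.0]]
ft_force: [2.6, -1.4, 6.0]
grip_width: 0.0317
gripper_force: 43.3
```

Request:
move_arm(jaw=[2,2,2,2,2,2,2,2,2], dp=[[0,0,-1],[0,0,-2],[0,0,-3],[0,0,-3],[0,0,-3],[0,0,-3],[0,0,-2.5],[0,0,-1],[0,0,0]], turn=[[0,0,0],[0,0,0],[0,0,0],[0,0,0],[0,0,0],[0,0,0],[0,0,0],[0,0,0],[0,0,0]])

```text
time_s: 4.38
position: [0.477, -0.2859, 0.2521]
tool_rot: [[0.374, 0.928, 0.003], [0.928, -0.374, -0.003], [-0.001, 0.003, -1.0]]
ft_force: [-0.6, 0.1, -4.6]
grip_width: 0.0313
gripper_force: 42.1
```

Run:
```python
from h import *
s=observe(); R=np.array(s['tool_rot']); p=np.array(s['position']); print(p,s['q'],s['ft_force'],s['grip_width'])
print('to seat, tool cm',100*R.T@(np.array([.5566,-.0002,p[2]])-p), 'y angle',np.degrees(np.arctan2(R[1,1],R[0,1])))
im,d=cams.get_image('top'); P=cloud('top',d); hsv=cv2.cvtColor(im,cv2.COLOR_RGB2HSV)
r=(cv2.inRange(hsv,(0,110,60),(8,255,255))|cv2.inRange(hsv,(172,110,60),(180,255,255)))>0
r[:, :395]=0; r[:190]=0; r[290:]=0
n,l,st,c=cv2.connectedComponentsWithStats(r.astype(np.uint8))
for i in range(1,n): print(st[i,4],c[i],atz('top',*c[i],p[2]-.060+.029),np.median(P[l==i][:,2]))
```

```text
[ 0.47703914 -0.28588897  0.25206706] [-4.31289407e+01  2.15567242e+01  7.12521049e+01 -4.99460617e-03
  8.69856788e+01 -2.11918903e+01] [-0.60216054  0.1002968  -4.57982733] 0.03125215613199196
to seat, tool cm [29.47263701 -3.2927478  -0.05151126] y angle -21.93666597282813
10 [431.4 224.7] [ 0.48687568 -0.25684047  0.22106706] 0.22045056524634554
```

Request:
move_arm(jaw=[2,2,2,2,2,2,2,2,2,2], dp=[[2,-0.21,0],[3.68,-0.41,0],[3.68,-0.41,0],[3.68,-0.41,0],[3.68,-0.41,0],[3.68,-0.41,0],[3.68,-0.41,0],[3.68,-0.41,0],[1.73,-0.21,0],[0,0,0]], turn=[[0,0,0],[0,0,0],[0,0,0],[0,0,0],[0,0,0],[0,0,0],[0,0,0],[0,0,0],[0,0,0.05],[0,0,0.1]])

```text
time_s: 5.27
position: [0.5561, 0.0039, 0.2474]
tool_rot: [[0.506, 0.862, -0.004], [0.862, -0.506, 0.002], [-0.0, -0.005, -1.0]]
ft_force: [-0.2, -0.5, -3.6]
grip_width: 0.0319
gripper_force: 42.0
```

Request:
move_arm(jaw=[2,2,2,2,2,2,2,2,2,2,2], dp=[[0,0,0],[0,0,0],[0,0,0],[0,0,0],[0,0,0],[0,0,0],[0,0,0],[0,0,0],[0,0,0],[0,0,0],[0,0,0]], turn=[[0,0,0.12],[0,0,0.12],[0,0,0.12],[0,0,0.12],[0,0,0.12],[0,0,0.12],[0,0,0.12],[0,0,0.12],[0,0,0.12],[0,0,0.06],[0,0,0]])

```text
time_s: 6.18
position: [0.5558, 0.0001, 0.2475]
tool_rot: [[0.995, -0.104, -0.004], [-0.104, -0.995, 0.001], [-0.004, -0.0, -1.0]]
ft_force: [-0.1, 0.3, -3.6]
grip_width: 0.0312
gripper_force: 42.0
```

```bash
cat > st.py <<'E'
from h import *
s=observe(); R=np.array(s['tool_rot']); p=np.array(s['position']); print(s['time_s'],p,np.round(s['q'],1),s['ft_force'],s['grip_width'])
print('to seat, tool cm',100*R.T@(np.array([.5566,-.0002,p[2]])-p), 'x angle',np.degrees(np.arctan2(R[1,0],R[0,0])),'y angle',np.degrees(np.arctan2(R[1,1],R[0,1])))
E
python3 st.py
python3 - <<'E'
from h import *
for n in ('top','side'):
    im,d=cams.get_image(n); np.save(n+'1.npy',d); cv2.imwrite(f'pics/{n}1.png',im[:,:,::-1])
P=cloud('top',np.load('top1.npy')); hsv=cv2.cvtColor(cv2.imread('pics/top1.png'),cv2.COLOR_BGR2HSV)
z=observe()['position'][2]-.060
for nm,zz in (('flange',z+.029),):
    m=(abs(P[:,:,2]-zz)<.006);m[:,:260]=0;m[:,370:]=0; pts=P[m][:,:2]; print(m.sum(),pts.min(0),pts.max(0))
r=(cv2.inRange(hsv,(0,110,60),(8,255,255))|cv2.inRange(hsv,(172,110,60),(180,255,255)))>0
r[:, :260]=0; r[:,350:]=0
n,l,st,c=cv2.connectedComponentsWithStats(r.astype(np.uint8))
for i in range(1,n): print(st[i,4],c[i],atz('top',*c[i],z+.029))
a=cv2.imread('pics/side1.png')[90:270,220:440]; cv2.imwrite('pics/side1c.png',cv2.resize(a,(733,600),interpolation=cv2.INTER_CUBIC))
E
```

```text
6.1833 [5.55755273e-01 8.13531832e-05 2.47539048e-01] [-12.2  21.9  71.5  -0.   86.9  83.8] [-0.14906351  0.27190536 -3.64164885] 0.031172610787751562
to seat, tool cm [ 0.08694304  0.01918359 -0.00037017] x angle -5.978677718936325 y angle -95.97877677176571
290 [ 0.51681386 -0.0338281 ] [0.54990949 0.03571584]
63 [343.85714286 212.53968254] [ 0.51810879 -0.07156862  0.21709074]
14 [308.92857143 209.85714286] [0.52583439 0.00360664 0.21709074]
```

View pics/side1c.png

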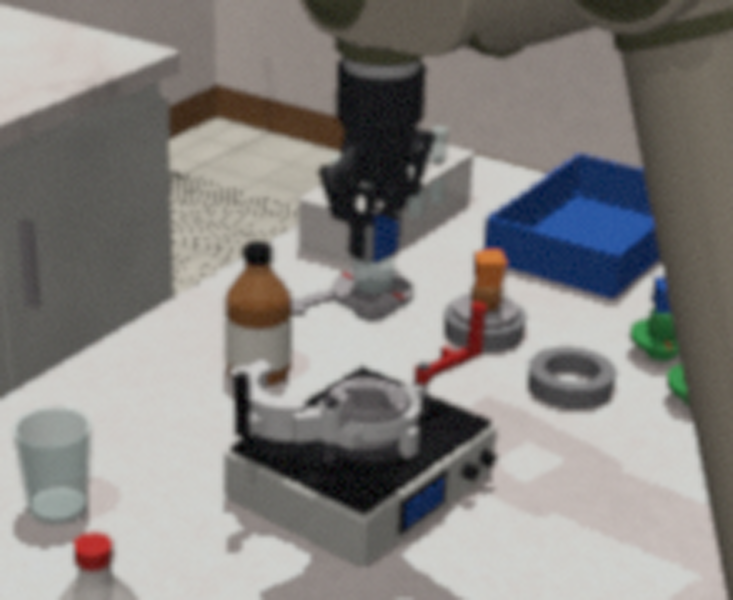

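The side view shows the head held upright over the neck, with its flange at about (372,290) in the crop. The ring it came from is empty and the jaw is open.

Request:
move_arm(jaw=[2,2,2,2,2,2,2], dp=[[0.1,0,2],[0,0,2.5],[0,0,2],[0,0,1],[0,0,0.4],[0,0,0.2],[0,0,0]], turn=[[0,0,0],[0,0,0],[0,0,0],[0,0,0],[0,0,0],[0,0,0],[0,0,0]])

```text
time_s: 6.87
position: [0.558, -0.0003, 0.1688]
tool_rot: [[0.995, -0.101, 0.001], [-0.101, -0.995, -0.0], [0.001, 0.0, -1.0]]
ft_force: [-1.0, 0.8, -4.0]
grip_width: 0.0316
gripper_force: 41.8
```

Request:
move_arm(jaw=[2,2,2,2,2,2], dp=[[0,0,0.2],[0,0,0.2],[0,0,0.2],[0,0,0.2],[0,0,0.2],[0,0,0]], turn=[[0,0,0],[0,0,0],[0,0,0],[0,0,0],[0,0,0],[0,0,0]])

```text
time_s: 7.37
position: [0.5575, -0.0001, 0.1579]
tool_rot: [[0.995, -0.102, -0.001], [-0.102, -0.995, 0.0], [-0.001, -0.0, -1.0]]
ft_force: [-0.3, -0.8, -5.3]
grip_width: 0.0314
gripper_force: 41.9
```

Request:
move_arm(jaw=[2,2,2,2,2,2], dp=[[0,0,0.15],[0,0,0.15],[0,0,0.15],[0,0,0.15],[0,0,0],[0,0,0]], turn=[[0,0,0],[0,0,0],[0,0,0],[0,0,0],[0,0,0],[0,0,0]])

```text
time_s: 7.87
position: [0.5576, -0.0002, 0.1522]
tool_rot: [[0.995, -0.102, -0.0], [-0.102, -0.995, 0.0], [-0.0, -0.0, -1.0]]
ft_force: [-0.7, 0.8, -3.6]
grip_width: 0.0314
gripper_force: 41.9
```

Request:
move_arm(jaw=[2,2,2,2,2], dp=[[0,0,0.1],[0,0,0.1],[0,0,0.1],[0,0,0],[0,0,0]], turn=[[0,0,0],[0,0,0],[0,0,0],[0,0,0],[0,0,0]])

```text
time_s: 8.28
position: [0.5577, -0.0002, 0.1495]
tool_rot: [[0.995, -0.102, 0.0], [-0.102, -0.995, -0.0], [0.0, 0.0, -1.0]]
ft_force: [-0.2, -0.4, -2.1]
grip_width: 0.0312
gripper_force: 42.4
```

Request:
move_arm(jaw=[2,2,2,2,2], dp=[[0,0,0.1],[0,0,0.1],[0,0,0.1],[0,0,0],[0,0,0]], turn=[[0,0,0],[0,0,0],[0,0,0],[0,0,0],[0,0,0]])

```text
time_s: 8.7
position: [0.5574, -0.0001, 0.1458]
tool_rot: [[0.995, -0.102, -0.001], [-0.102, -0.995, 0.0], [-0.001, -0.0, -1.0]]
ft_force: [-1.1, -0.4, -5.2]
grip_width: 0.0314
gripper_force: 42.0
```

No contact at the height where the keys would catch, so they are in the slots.

Request:
move_arm(jaw=[2,2,2,2,2,2], dp=[[0,0,0.1],[0,0,0.1],[0,0,0.1],[0,0,0.1],[0,0,0],[0,0,0]], turn=[[0,0,0],[0,0,0],[0,0,0],[0,0,0],[0,0,0],[0,0,0]])

```text
time_s: 9.2
position: [0.5574, -0.0001, 0.1421]
tool_rot: [[0.995, -0.102, -0.001], [-0.102, -0.995, 0.0], [-0.001, -0.0, -1.0]]
ft_force: [-2.6, 0.3, -4.2]
grip_width: 0.0319
gripper_force: 42.1
```

Request:
move_arm(jaw=[2,2,2,2], dp=[[0,0,0.1],[0,0,0.1],[0,0,0],[0,0,0]], turn=[[0,0,0],[0,0,0],[0,0,0],[0,0,0]])

```text
time_s: 9.53
position: [0.5574, -0.0001, 0.1402]
tool_rot: [[0.995, -0.102, -0.001], [-0.102, -0.995, 0.0], [-0.001, -0.0, -1.0]]
ft_force: [-5.0, 0.0, -2.3]
grip_width: 0.0317
gripper_force: 42.3
```

Request:
move_arm(jaw=[2,2,2,2], dp=[[-0.05,0,0.1],[0,0,0.05],[0,0,0],[0,0,0]], turn=[[0,0,0],[0,0,0],[0,0,0],[0,0,0]])

```text
time_s: 9.87
position: [0.5573, -0.0002, 0.1397]
tool_rot: [[0.995, -0.102, 0.001], [-0.102, -0.995, -0.0], [0.001, 0.0, -1.0]]
ft_force: [-7.0, -0.3, 5.0]
grip_width: 0.0314
gripper_force: 43.1
```

Request:
move_arm(jaw=[5,5,5,5,5,5], dp=[[0,0,0],[0,0,0],[0,0,0],[0,0,0],[0,0,0],[0,0,0]], turn=[[0,0,0],[0,0,0],[0,0,0],[0,0,0],[0,0,0],[0,0,0]])

```text
time_s: 10.37
position: [0.5574, -0.0002, 0.1389]
tool_rot: [[0.995, -0.102, 0.0], [-0.102, -0.995, -0.0], [0.001, 0.0, -1.0]]
ft_force: [0.4, 0.5, -0.1]
grip_width: 0.0501
gripper_force: 0.0
```

Request:
move_arm(jaw=[5,5,5,5,5], dp=[[0,0,-2],[0,0,-3],[0,0,-3],[0,0,-2],[0,0,0]], turn=[[0,0,0],[0,0,0],[0,0,0],[0,0,0],[0,0,0]])

```text
time_s: 10.78
position: [0.5587, -0.0004, 0.2433]
tool_rot: [[0.995, -0.102, 0.008], [-0.102, -0.995, -0.002], [0.008, 0.001, -1.0]]
ft_force: [-0.4, 0.2, 0.1]
grip_width: 0.0501
gripper_force: 0.0
```

```bash
python3 st.py
python3 - <<'E'
from h import *
for n in ('side','top'):
    im,d=cams.get_image(n); np.save(n+'2.npy',d); cv2.imwrite(f'pics/{n}2.png',im[:,:,::-1])
P=cloud('side',d0:=np.load('side2.npy')); hsv=cv2.cvtColor(cv2.imread('pics/side2.png'),cv2.COLOR_BGR2HSV)
b=(cv2.inRange(hsv,(100,120,40),(128,255,255))>0); b[:,:310]=0;b[:,350:]=0;b[:150]=0;b[230:]=0
Q=P[b]; print('blue',len(Q),np.percentile(Q[:,2],[2,50,98]),np.median(Q,0))
a=cv2.imread('pics/side2.png')[130:250,260:406]; cv2.imwrite('pics/side2c.png',cv2.resize(a,(730,600),interpolation=cv2.INTER_CUBIC))
# handles
for n in ('top','side'):
    P=cloud(n,np.load(n+('0' if n=='top' else '2')+'.npy')); m=(P[:,:,2]>.130)&(P[:,:,2]<.158)&(np.hypot(P[:,:,0]-.5566,P[:,:,1])<.17)&(np.hypot(P[:,:,0]-.5566,P[:,:,1])>.06)
    k,l,s,c=cv2.connectedComponentsWithStats(m.astype(np.uint8))
    for i in range(1,k):
        if s[i,4]>8: print(n,s[i,4],c[i],P[l==i].mean(0),P[l==i].min(0),P[l==i].max(0))
E
```

```text
10.7833 [ 5.58678551e-01 -3.65493008e-04  2.43335667e-01] [-12.2  22.   72.    0.   85.5  83.7] [-0.43609604  0.15063914  0.06873992] 0.05008671852698832
to seat, tool cm [-0.20845213  0.00471631 -0.00175271] x angle -5.847893304648631 y angle -95.84832615829461
blue 111 [0.14684857 0.16402128 0.17513019] [0.54961608 0.0126056  0.16402128]
top 47 [264.61702128 176.04255319] [0.61719797 0.10802273 0.14973294] [0.61090626 0.10102501 0.13264032] [0.62654136 0.1164352  0.15702937]
top 42 [368.19047619 217.0952381 ] [ 0.51399155 -0.13100195  0.15085747] [ 0.50774195 -0.13941427  0.13363276] [ 0.52106799 -0.12435811  0.15655943]
side 42 [362.97619048 184.71428571] [ 0.51366657 -0.12890561  0.14422918] [ 0.50669903 -0.13903479  0.13092425] [ 0.52480404 -0.12236959  0.15621806]
side 45 [292.02222222 205.4       ] [0.6172642  0.1125091  0.14636076] [0.61071835 0.10354886 0.13183404] [0.62622361 0.11880464 0.15770343]
```

View pics/side2c.png

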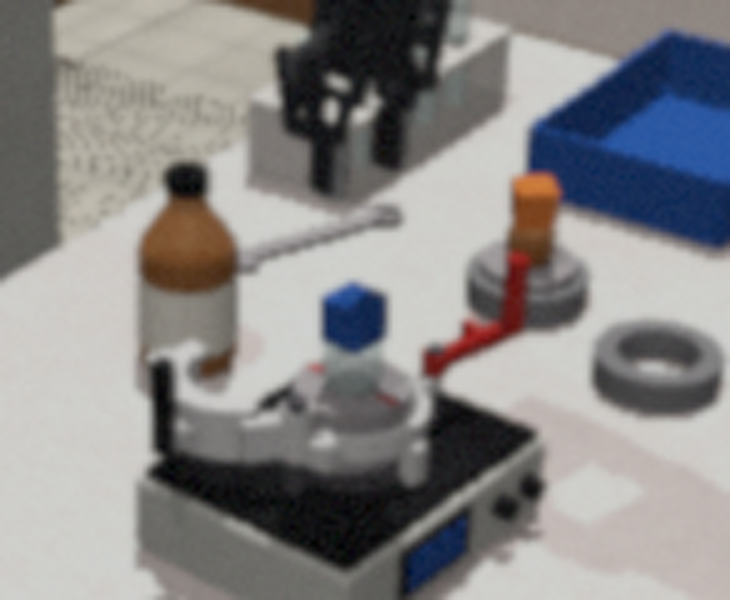

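The side view shows the head seated, with its blue block's top at z≈0.173 and both flanges together. The jaw handle is at (162,405) in the crop, still open.

Request:
move_arm(jaw=[4,3.5,3.5,3.5,3.5,3.5,3.5,3.5,3.5,3.5,3.5,3.5], dp=[[1.22,-2.9,0],[1.22,-2.9,0],[1.22,-2.9,0],[1.22,-2.9,0],[0,0,0],[0,0,0],[0,0,0],[0,0,0],[0,0,0],[0,0,0],[0,0,0],[0,0,0]], turn=[[0,0,0],[0,0,0],[0,0,0],[0,0,0],[0,0,-0.123],[0,0,-0.123],[0,0,-0.123],[0,0,-0.123],[0,0,-0.123],[0,0,-0.123],[0,0,-0.123],[0,0,0]])

```text
time_s: 11.88
position: [0.6172, 0.1103, 0.2371]
tool_rot: [[0.723, 0.691, -0.003], [0.691, -0.723, 0.0], [-0.002, -0.002, -1.0]]
ft_force: [-0.1, 0.1, 0.3]
grip_width: 0.035
gripper_force: 0.0
```

```bash
cat > arc.py <<'E'
from h import *
s=observe(); R=np.array(s['tool_rot']); p=np.array(s['position']); print(p,np.round(s['q'],1),'yang',np.degrees(np.arctan2(R[1,1],R[0,1])))
S=np.array([.5566,-.0002]); a=np.radians(-5); M=np.array([[np.cos(a),-np.sin(a)],[np.sin(a),np.cos(a)]])
H=S+M@[0,.056]; L=S+M@[-.014,-.066]
print('hinge',H,'pivot',L,'jaw shut',S+M@[.066,.010],'latch home',S+M@[.056,-.066])
for n,c in(('jaw',H),('latch',L)): 
    q=p[:2]-c; print(n,np.hypot(*q),np.degrees(np.arctan2(*q[::-1])))
print('to jaw handle tool cm',100*R.T@(np.array([.6185,.110,p[2]])-p))
E
python3 arc.py
```

```text
[0.61718363 0.11025953 0.23705217] [-0.7 29.6 60.3  0.  90.3 45.6] yang -46.27633591465325
hinge [0.56148072 0.0555869 ] pivot [ 0.536901   -0.06472867] jaw shut [0.62322041 0.00400967] latch home [ 0.60663462 -0.07082957]
jaw 0.07805069122043672 44.4651964611549
latch 0.19252576920768866 65.35486990158145
to jaw handle tool cm [ 0.07719264  0.10974032 -0.00038388]
```

Request:
move_arm(jaw=[3.5,3.5,3.5,3.5,3.5,3.5,3.5], dp=[[0.08,0.1,2],[0,0,3],[0,0,2.5],[0,0,1.7],[0,0,1.2],[0,0,0.8],[0,0,0]], turn=[[0,0,0],[0,0,0],[0,0,0],[0,0,0],[0,0,0],[0,0,0],[0,0,0]])

```text
time_s: 12.47
position: [0.6179, 0.1101, 0.1244]
tool_rot: [[0.727, 0.686, -0.004], [0.686, -0.727, 0.0], [-0.003, -0.003, -1.0]]
ft_force: [-0.3, -0.4, -0.3]
grip_width: 0.0351
gripper_force: 0.0
```

Request:
move_arm(jaw=[2.2,2.2,2.2,2.2], dp=[[0,0,0],[0,0,0],[0,0,0],[0,0,0]], turn=[[0,0,0],[0,0,0],[0,0,0],[0,0,0]], force=20)

```text
time_s: 12.8
position: [0.6191, 0.1101, 0.1276]
tool_rot: [[0.726, 0.688, 0.001], [0.688, -0.726, -0.0], [0.001, 0.001, -1.0]]
ft_force: [0.1, -0.1, 0.3]
grip_width: 0.0221
gripper_force: 0.0
```

Request:
move_arm(jaw=[2.2,2.2,2.2,2.2,2.2,2.2,2.2,2.2,2.2,2.2,2.2], dp=[[-0.06,0.96,0],[-0.06,0.96,0],[-0.06,0.96,0],[-0.06,0.96,0],[-0.06,0.96,0],[-0.06,0.96,0],[-0.06,0.96,0],[-0.06,0.96,0],[-0.06,0.96,0],[-0.06,0.96,0],[0,0,0]], turn=[[0,0,0.12],[0,0,0.12],[0,0,0.12],[0,0,0.12],[0,0,0.12],[0,0,0.12],[0,0,0.12],[0,0,0.12],[0,0,0.12],[0,0,0.12],[0,0,0]])

```text
time_s: 13.72
position: [0.6328, 0.0194, 0.1274]
tool_rot: [[0.902, -0.432, 0.001], [-0.432, -0.902, -0.0], [0.001, 0.0, -1.0]]
ft_force: [-0.1, -0.4, 0.8]
grip_width: 0.0221
gripper_force: 0.0
```

```bash
python3 arc.py
```

```text
[0.63276435 0.01938933 0.12736369] [ -8.9  34.9  69.3  -0.   75.8 106.7] yang -115.61024613865976
hinge [0.56148072 0.0555869 ] pivot [ 0.536901   -0.06472867] jaw shut [0.62322041 0.00400967] latch home [ 0.60663462 -0.07082957]
jaw 0.07994761014608252 -26.92129926170829
latch 0.12753674206814855 41.266243102102706
to jaw handle tool cm [-5.20291304e+00 -7.55429253e+00 -4.11619894e-03]
```

Request:
move_arm(jaw=[2.2,2.2,2.2,2.2,2.2], dp=[[-0.03,0.64,0],[-0.03,0.64,0],[-0.03,0.5,0],[0,0,0],[0,0,0]], turn=[[0,0,0.08],[0,0,0.08],[0,0,0.06],[0,0,0],[0,0,0]])

```text
time_s: 14.13
position: [0.6236, 0.0059, 0.1271]
tool_rot: [[0.792, -0.611, 0.0], [-0.611, -0.792, -0.0], [0.0, -0.0, -1.0]]
ft_force: [-0.7, -0.2, 1.0]
grip_width: 0.0222
gripper_force: 0.0
```

Request:
move_arm(jaw=[2.2,2.2,2.2,2.2], dp=[[0,0.12,0],[0,0.12,0],[0,0,0],[0,0,0]], turn=[[0,0,0],[0,0,0],[0,0,0],[0,0,0]])

```text
time_s: 14.47
position: [0.6221, 0.0039, 0.1269]
tool_rot: [[0.79, -0.613, 0.0], [-0.613, -0.79, 0.0], [0.0, -0.0, -1.0]]
ft_force: [-0.3, 1.3, -0.2]
grip_width: 0.0218
gripper_force: 0.5
```

Still freely moving; I'll push until the stop is felt.

Request:
move_arm(jaw=[2.2,2.2,2.2,2.2,2.2], dp=[[0,0.1,0],[0,0.1,0],[0,0.1,0],[0,0,0],[0,0,0]], turn=[[0,0,0],[0,0,0],[0,0,0],[0,0,0],[0,0,0]])

```text
time_s: 14.88
position: [0.6205, 0.0017, 0.1269]
tool_rot: [[0.789, -0.614, 0.001], [-0.614, -0.789, 0.001], [0.0, -0.001, -1.0]]
ft_force: [5.6, 4.3, -0.2]
grip_width: 0.0222
gripper_force: 2.5
```

Request:
move_arm(jaw=[3.5,3.5,3.5,3.5,3.5,3.5,3.5,3.5], dp=[[0,-0.1,0],[0,0,0],[0,0,0],[0,0,-2],[0,0,-3],[0,0,-3],[0,0,-1.5],[0,0,0]], turn=[[0,0,0],[0,0,0],[0,0,0],[0,0,0],[0,0,0],[0,0,0],[0,0,0],[0,0,0]])

```text
time_s: 15.55
position: [0.6217, 0.0018, 0.2258]
tool_rot: [[0.789, -0.614, 0.007], [-0.614, -0.789, -0.002], [0.006, -0.003, -1.0]]
ft_force: [-0.6, -0.1, 0.6]
grip_width: 0.035
gripper_force: 0.0
```

Request:
move_arm(jaw=[3.5,3.5,3.5,3.5,3.5,3.5,3.5,3.5,3.5,3.5,3.5,3.5], dp=[[-0.05,3.4,0],[-0.05,3.4,0],[-0.05,3.4,0],[-0.05,3.4,0],[-0.05,3.4,0],[0,0,0],[0,0,0],[0,0,0],[0,0,0],[0,0,0],[0,0,0],[0,0,0]], turn=[[0,0,0],[0,0,0],[0,0,0],[0,0,0],[0,0,0],[0,0,-0.12],[0,0,-0.12],[0,0,-0.12],[0,0,-0.12],[0,0,-0.12],[0,0,-0.12],[0,0,-0.12]])

```text
time_s: 16.55
position: [0.5137, -0.1304, 0.2207]
tool_rot: [[0.983, 0.184, -0.002], [0.184, -0.983, 0.001], [-0.002, -0.001, -1.0]]
ft_force: [0.1, -0.2, 0.3]
grip_width: 0.0348
gripper_force: 0.0
```

Request:
move_arm(jaw=[3.5,3.5,3.5,3.5,3.5,3.5,3.5,3.5,3.5,3.5], dp=[[0,0,0],[0,0,0],[0,0,0],[0,0,0],[0,0,0],[0,0,0],[0,0,0],[0,0,0],[0,0,0],[0,0,0]], turn=[[0,0,-0.12],[0,0,-0.12],[0,0,-0.12],[0,0,-0.12],[0,0,-0.12],[0,0,-0.12],[0,0,-0.12],[0,0,-0.12],[0,0,-0.1],[0,0,0]])

```text
time_s: 17.38
position: [0.5138, -0.1304, 0.2208]
tool_rot: [[0.323, 0.946, -0.002], [0.946, -0.323, 0.001], [0.0, -0.002, -1.0]]
ft_force: [-0.6, 0.8, 0.7]
grip_width: 0.0346
gripper_force: 0.0
```

```bash
python3 arc.py
python3 - <<'E'
from h import *
S=np.array([.5566,-.0002])
for n in ('top','side'):
    im,d=cams.get_image(n); cv2.imwrite(f'pics/{n}3.png',im[:,:,::-1])
    P=cloud(n,d); m=(P[:,:,2]>.128)&(P[:,:,2]<.157)&(np.hypot(P[:,:,0]-.5566,P[:,:,1])<.17)&(np.hypot(P[:,:,0]-.5566,P[:,:,1])>.045)
    k,l,s,c=cv2.connectedComponentsWithStats(m.astype(np.uint8))
    for i in range(1,k):
        if s[i,4]>8: print(n,s[i,4],c[i],P[l==i].mean(0))
s=observe();R=np.array(s['tool_rot']);p=np.array(s['position']); print('to latch',100*R.T@(np.array([.514,-.131,p[2]])-p))
a=cv2.imread('pics/side3.png')[130:250,260:406]; cv2.imwrite('pics/side3c.png',cv2.resize(a,(730,600),interpolation=cv2.INTER_CUBIC))
E
```

```text
[ 0.51379199 -0.13036325  0.22078453] [-27.   20.3  78.5  -0.   81.3  -8.2] yang -18.82862310771871
hinge [0.56148072 0.0555869 ] pivot [ 0.536901   -0.06472867] jaw shut [0.62322041 0.00400967] latch home [ 0.60663462 -0.07082957]
jaw 0.19196789733344186 -104.38405689646348
latch 0.06958393458835535 -109.39644642862973
to jaw handle tool cm [ 2.61294281e+01  2.15303528e+00 -2.60406571e-03]
top 48 [309.0625     174.58333333] [0.61814577 0.00338224 0.14879141]
side 44 [362.90909091 185.31818182] [ 0.51355355 -0.128547    0.14221388]
side 46 [312.04347826 192.45652174] [0.6185303  0.00713322 0.14225679]
to latch [-5.31619298e-02  2.06045188e-02 -3.28424222e-05]
```

View pics/side3c.png

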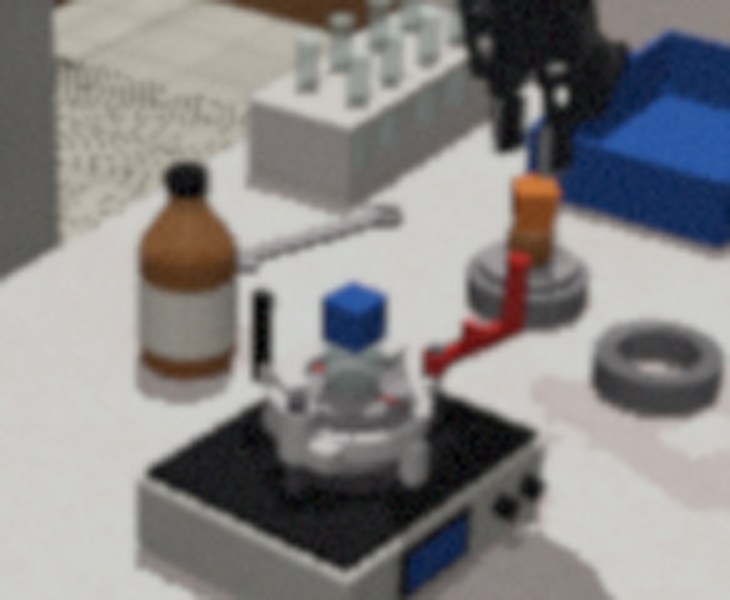

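The side view shows the jaw shut, with its handle at (262,335) in the crop next to the seated head. The latch handle at (517,290) hasn't moved.

Request:
move_arm(jaw=[3.5,3.5,3.5,3.5,3.5,2.2,2.2,2.2,2.2,2.2], dp=[[0,0,2],[0,0,3],[0,0,2.5],[0,0,1.2],[0,0,0.7],[0,0,0],[0,0,0],[0,0,0],[0,0,0],[0,0,0]], turn=[[0,0,0],[0,0,0],[0,0,0],[0,0,0],[0,0,0],[0,0,0],[0,0,0],[0,0,0],[0,0,0],[0,0,0]])

```text
time_s: 18.32
position: [0.5146, -0.1306, 0.1286]
tool_rot: [[0.326, 0.945, 0.001], [0.945, -0.326, -0.001], [-0.0, 0.002, -1.0]]
ft_force: [-0.0, 1.0, -0.2]
grip_width: 0.022
gripper_force: 0.0
```

Request:
move_arm(jaw=[2.2,2.2,2.2,2.2,2.2,2.2,2.2], dp=[[0.05,0.84,0],[0.05,0.84,0],[0.05,0.84,0],[0.05,0.84,0],[0.05,0.84,0],[0.05,0.84,0],[0,0,0]], turn=[[0,0,-0.12],[0,0,-0.12],[0,0,-0.12],[0,0,-0.12],[0,0,-0.12],[0,0,-0.12],[0,0,0]])

```text
time_s: 18.9
position: [0.5647, -0.1289, 0.1281]
tool_rot: [[-0.383, 0.924, 0.001], [0.924, 0.383, -0.0], [-0.001, 0.001, -1.0]]
ft_force: [-0.5, 0.2, -0.2]
grip_width: 0.0218
gripper_force: 0.0
```

```bash
python3 arc.py
```

```text
[ 0.56470513 -0.12887638  0.12814614] [-24.6  29.9  78.8   0.   71.2 -47.1] yang 22.49634146829934
hinge [0.56148072 0.0555869 ] pivot [ 0.536901   -0.06472867] jaw shut [0.62322041 0.00400967] latch home [ 0.60663462 -0.07082957]
jaw 0.18449146458701013 -88.99857503064963
latch 0.06991422546391846 -66.56620001321971
to jaw handle tool cm [ 2.00115642e+01  1.41101181e+01 -2.66275314e-03]
```

Remaining: −66.6° to −5°, about 1.075 rad.

Request:
move_arm(jaw=[2.2,2.2,2.2,2.2,2.2,2.2,2.2,2.2,2.2,2.2], dp=[[0.05,0.84,0],[0.05,0.84,0],[0.05,0.84,0],[0.05,0.84,0],[0.05,0.84,0],[0.05,0.84,0],[0.05,0.84,0],[0.05,0.84,0],[0,0,0],[0,0,0]], turn=[[0,0,-0.12],[0,0,-0.12],[0,0,-0.12],[0,0,-0.12],[0,0,-0.12],[0,0,-0.12],[0,0,-0.12],[0,0,-0.12],[0,0,0],[0,0,0]])

```text
time_s: 19.73
position: [0.6055, -0.0797, 0.1281]
tool_rot: [[-0.974, 0.226, 0.0], [0.226, 0.974, -0.0], [-0.0, -0.0, -1.0]]
ft_force: [0.0, -0.1, 0.3]
grip_width: 0.0225
gripper_force: 0.0
```

```bash
python3 arc.py
```

```text
[ 0.60550212 -0.07969561  0.12806581] [-18.6  32.8  73.3  -0.   73.9 -95.5] yang 76.91854313762899
hinge [0.56148072 0.0555869 ] pivot [ 0.536901   -0.06472867] jaw shut [0.62322041 0.00400967] latch home [ 0.60663462 -0.07082957]
jaw 0.14226469315255452 -71.97493357275908
latch 0.07021483868778451 -12.307558831925844
to jaw handle tool cm [ 3.02743766e+00  1.87714763e+01 -2.70176786e-03]
```

Request:
move_arm(jaw=[2.2,2.2,2.2,2.2,2.2], dp=[[0.03,0.5,0],[0.02,0.4,0],[0,0.2,0],[0,0,0],[0,0,0]], turn=[[0,0,-0.07],[0,0,-0.05],[0,0,0],[0,0,0],[0,0,0]])

```text
time_s: 20.15
position: [0.6069, -0.0691, 0.1279]
tool_rot: [[-0.994, 0.107, -0.0], [0.107, 0.994, 0.0], [0.0, 0.0, -1.0]]
ft_force: [0.1, 0.0, 0.1]
grip_width: 0.0222
gripper_force: 0.0
```

Request:
move_arm(jaw=[2.2,2.2,2.2,2.2,2.2], dp=[[0,0.1,0],[0,0.1,0],[0,0.1,0],[0,0,0],[0,0,0]], turn=[[0,0,0],[0,0,0],[0,0,0],[0,0,0],[0,0,0]])

```text
time_s: 20.57
position: [0.6072, -0.0678, 0.1279]
tool_rot: [[-0.995, 0.105, -0.001], [0.105, 0.994, -0.003], [0.0, -0.003, -1.0]]
ft_force: [-1.8, -9.7, -1.0]
grip_width: 0.0226
gripper_force: 4.8
```

Request:
move_arm(jaw=[3.5,3.5,3.5,3.5,3.5,3.5,3.5,3.5], dp=[[0,-0.1,0],[0,-0.1,0],[0,0,0],[0,0,-2],[0,0,-3],[0,0,-3],[0,0,-2],[0,0,0]], turn=[[0,0,0],[0,0,0],[0,0,0],[0,0,0],[0,0,0],[0,0,0],[0,0,0],[0,0,0]])

```text
time_s: 21.23
position: [0.6086, -0.0678, 0.2327]
tool_rot: [[-0.995, 0.103, 0.008], [0.103, 0.995, -0.002], [-0.008, -0.001, -1.0]]
ft_force: [0.1, 0.4, 0.1]
grip_width: 0.035
gripper_force: 0.0
```

Run:
```python
from h import *
for n in ('top','side'):
    im,d=cams.get_image(n); cv2.imwrite(f'pics/{n}4.png',im[:,:,::-1])
    P=cloud(n,d); r=np.hypot(P[:,:,0]-.5566,P[:,:,1]); m=(P[:,:,2]>.128)&(P[:,:,2]<.157)&(r<.17)&(r>.045)
    k,l,s,c=cv2.connectedComponentsWithStats(m.astype(np.uint8))
    for i in range(1,k):
        if s[i,4]>8: print(n,s[i,4],c[i],P[l==i].mean(0))
    m=(r<.04)&(P[:,:,2]>.15)&(P[:,:,2]<.2); print('head top',m.sum(),np.percentile(P[m][:,2],[50,95]) if m.any() else 0)
a=cv2.imread('pics/side4.png')[130:250,260:406]; cv2.imwrite('pics/side4c.png',cv2.resize(a,(730,600),interpolation=cv2.INTER_CUBIC))
```

```text
top 12 [311.25       175.83333333] [ 0.61601675 -0.00159809  0.14399079]
top 46 [340.76086957 180.54347826] [ 0.6016374  -0.07060707  0.15025629]
head top 0 0
side 27 [330.14814815 183.14814815] [ 0.60104982 -0.06937387  0.14784175]
side 45 [312. 192.] [0.61837913 0.00764071 0.14415756]
head top 140 [0.16744653 0.17482073]
```

View pics/side4c.png

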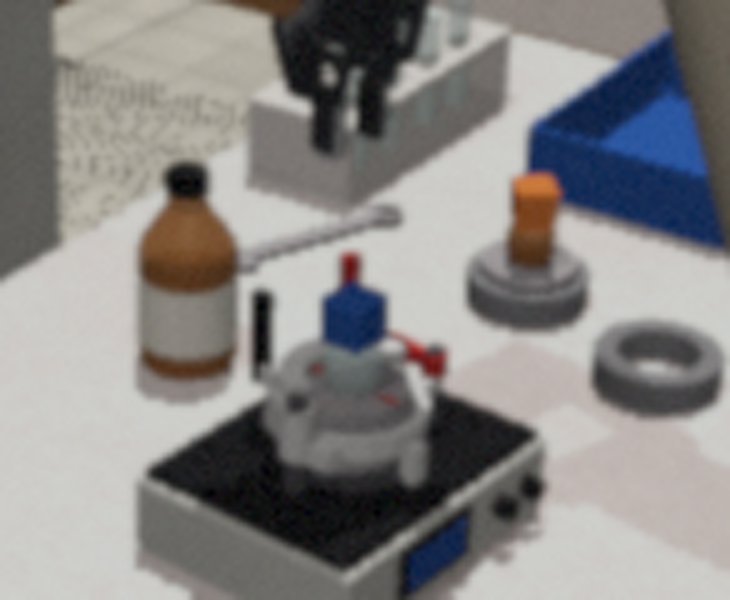

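The side view shows the latch home, with its red handle at (350,265) behind the blue block. The jaw is shut, the head is seated and the gripper is clear.

```bash
python3 -c "
from rig import ticket
print(ticket.close_job())"
```

```text
the job is handed in; nothing more can be done
None
```

I handed the job in at about 21 s: in the last pictures the head was seated, the jaw shut, the latch home and the gripper clear; no verdict came back.

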